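# Hang the dial gauge in the sprung seat of the hook arm, dial outward

### The job

Take the blue dial gauge out of its wooden rack and hang it on the stand's hook arm by its eye, with the dial facing outward, away from the post. Carry it in along the arm, above the small brass ridge, press it gently back against the sprung red stop and lower it fully home between the ridge and the stop, so that the spring holds it; then let go. Never force the stand, and leave the other things on the table where they are.

Things in the scene. Friction and masses are not known exactly. Their poses are not given: they have to be found in the camera images.
- gauge: Blue upright dial plate, 52 mm wide (y), 122 mm tall (z), 0.15 to 0.25 kg, in a 22 mm deep, 10 mm wide slot of a low wooden rack (28 mm tall). Origin: centre of its underside. -x is the front with the round white dial; the +x back is plain. Up to 78 mm high it is 8 mm thick; from 78 to 122 mm it is a block 20 mm thick (x -10 to +10 mm), best gripped from above by its side edges, 52 mm apart.
- gauge_eye (a point): The eye is an opening through the gauge's upper block along x, 12 mm wide (y), 78 to 110 mm above the gauge's underside. This point is the middle of its upper inside face (110 mm up), the face that comes to rest on the hook arm.
- stand: Fixed stand: dark wood base, 24 mm square post 172 mm tall. Origin: on the table under the post's centre. Its level steel hook arm points along the stand's own -x (outward). On the arm a brass carriage is clamped at a different place each time, not measured: to be seen or found by feel.
- hook_tip (a point): Outer end of the hook arm, on its centre line, level with its flat top: 145 mm from the post's centre, 150 mm above the table. The arm is 8 mm wide and 10 mm thick; its last 6 mm are turned up 7 mm above the flat top. The arm is sprung in the post: pressed down, it sinks level, 1 mm per 2 N, at most 8 mm. Axes as the stand's.
- stop (a joint): Red sprung stop, 30 mm wide, 1 to 22 mm above the arm's top: how far it is pushed towards the post, 0 to 9 mm (then hard), 1 N per mm. Its resting face is 40 to 75 mm from the post's centre. Outward of it on the carriage is a brass ridge 6 mm high, 8 mm long; the gap at rest is 17 mm, so the 20 mm gauge block drops in only with the stop pushed over 3 mm. About 3 mm when seated.
- clay_pot: Small terracotta cup, 72 mm across, 55 mm tall; origin at the centre of its underside. Leave alone.
- jar: White jar with yellow cap, 44 mm across, 70 mm tall; origin at the centre of its underside. Leave alone.
- screwdriver: Screwdriver lying on the table along its own x. Leave alone.
- glass_bowl: Glass bowl, 100 mm across, 80 mm tall; origin at the centre of its underside. Leave alone.

How it is judged:
By the outcome, as a careful person would: the job done as asked, in the order asked, and still so for the second after the job is handed in, with the robot touching nothing.
It also fails if it takes over 53 s, if anything falls off the work surface, if the arm or the gripper's body presses on something with over 40 N, if the wrist force passes 120 N, or if a joint passes its speed limit or range.

### The arm

A 7-joint arm with a two-finger parallel gripper is mounted at the origin on the work surface. World frame = base frame: x ahead of the robot, y to its left, z up, the work surface at z = 0. Lengths are in mm, angles in rad, forces in N, time in s.
With the tool pointing down it reaches from about 400 to 875 mm from the base axis. Payload 19.3 kg.
Tool frame: the origin (TCP) lies between the finger pads; the fingertips stand 17 mm ahead of it and the grasp point (between the pads) lies 2 mm behind it; z points along the fingers, y is the line along which they close (so a half turn about z gives the same grasp; the last joint's range is limited). The gripper opens to 85 mm and grips with 20 to 120 N. Pads are 22 mm wide; open, the fingers measure 114 mm over their backs; the gripper's body (76 mm by 85 mm) begins 54 mm behind the grasp point. The pads swing forward as they close: fully open they stand 13 mm farther back than shut.
Start: joints at [-1.313, 0.521, -0.036, 1.599, 0.021, 1.021, -0.113], TCP at [201.244, 591.706, 248.291] pointing down, gripper open.
Joint ranges: [-2.91, 2.91], [-0.3, 2.13], [-1.5, 1.42], [0.17, 2.43], [-1.26, 4.41], [0.16, 1.93], [-2.52, 2.52]. Speed limits (rad/s): [1.89, 1.89, 2.39, 2.39, 3.01, 3.01, 3.01].

### API

Orientations are given as a unit quaternion [x, y, z, w].
In Python, from bench import read_state, optics, ticket gives the robot as it stands. The module is installed in compiled form; this text tells all that it offers.
- The arm moves only by the tool carry_out, never from a script. Its argument "series" is a list of rows, each a list of 3 entries, a list of its own where there are three numbers: the shift along the tool's x, y, z in units of 0.2 m (1.0 is 0.2 m), then the turn, a rotation vector about the tool's x, y, z in units of 0.08 rad (1.0 is 0.08 rad), then the opening, from -1 (shut) to 1 (fully open). In form: [[[dx, dy, dz], [rx, ry, rz], claw], ...]. A call has 1 to 5 rows; each row shifts and turns the commanded pose from where the row before left it, along the tool's axes as they then stand; what a row does not reach is not made up. A row lasts 1/8 s, in which the tool goes at most 62.5 mm and 10.7 degrees, less where a joint would pass 70% of its speed; a pose out of reach is approached as far as the arm can. A call with a number of a shift or a turn outside -1 to 1 is refused whole. A call with a gripper value outside its range is refused whole. The fingers move at their own pace and stop on an object; "squeeze" is the grip in N (left out, the last holds). Time passes only in rows, so rows that do not move let the fingers close. It gives the time, the measured TCP pose, the force, the opening and the grip force at its end, in the units of the state.
- read_state(): the state, without advancing time (a new reading comes with each control period).
- optics.grab_frame(name): name is "scene" or "top" or "wrist"; returns a dict with "pixels" (480x640x3 uint8, red, green, blue), "K" (3x3 intrinsics, pixels), "D" ([k1, k2, p1, p2, k3] as OpenCV has them; the pictures are not rectified), "view" (4x4, takes a point from world to camera coordinates). Camera axes: x right, y up, looking along -z (the intrinsics and any distortion apply to the point x, -y, -z); pixel columns grow to the right and rows downward; lengths in mm; the calibration is good to about 2 mm. A picture is of the moment at which its call begins. There is no depth.
- ticket.close_job(): hands the job in; it is judged then, once.
The state is a dict: "time": time; "joints": joint angles; "dq": joint speeds; "joint_efforts": joint torques, N m; "eef_pos": TCP position; "tool_rot": TCP orientation; "wrist_force": force on the tool from outside, world axes, zero at the start; "wrist_torque": the same for the moment, N m; "opening": finger opening in mm; "grip_force": force on a finger pad.
Only numpy, scipy, OpenCV 4.12 (cv2) and the standard library are available. Lean on these libraries where they do the work, as an engineer would, in place of code of your own. Each camera call takes 0.05 s, during which the arm holds its last target. There are 200 camera calls.

## Working session

There is one attempt and no reset: what is moved stays moved. The work goes in short steps, Python scripts to look and compute and a tool call to move; the robot and the scene stay as the last step left them, time stands still between calls to the robot, and variables do not carry over. Pictures are saved under pics/ and viewed, at most 10 in all, crops included, and the job is handed in when it is done.

Besides the shell and the picture viewer there is one more tool, called after ">>>" as name([rows], argument=value, ...), one row to a line, values as JSON. carry_out: Moves the arm, as the interface text tells. Its arguments: {"type":"object","properties":{"series":{"type":"array","items":{"type":"array"}},"squeeze":{"type":"number"}},"required":["series"]}

```bash
mkdir -p pics; cat > h.py <<'E'
import numpy as np,cv2
from bench import read_state,optics,ticket
def grab(n,f=None):
    d=optics.grab_frame(n)
    if f: cv2.imwrite(f,d["pixels"][:,:,::-1])
    return d
def ray(d,uv):
    K=np.array(d["K"],float);D=np.array(d["D"],float)
    p=cv2.undistortPoints(np.array(uv,float).reshape(-1,1,2),K,D).reshape(-1,2)
    V=np.array(d["view"]);R=V[:3,:3];c=-R.T@V[:3,3]
    return c,np.c_[p[:,0],-p[:,1],-np.ones(len(p))]@R
def atz(d,uv,z):
    c,r=ray(d,uv);return np.array([c+a*(zz-c[2])/a[2] for a,zz in zip(r,np.broadcast_to(z,len(r)))])
def proj(d,P):
    V=np.array(d["view"]);q=np.array(P,float).reshape(-1,3)@V[:3,:3].T+V[:3,3]
    q=q*[1,-1,-1]
    return cv2.projectPoints(q,np.zeros(3),np.zeros(3),np.array(d["K"],float),np.array(d["D"],float))[0].reshape(-1,2)
E
python3 - <<'E'
from h import *
import pickle
s=read_state();print({k:np.round(v,3) for k,v in s.items()})
for n in("scene","top"):
    d=grab(n,f"pics/{n}0.png");pickle.dump(d,open(n+"0.pkl","wb"));V=np.array(d["view"]);print(n,-V[:3,:3].T@V[:3,3],V[:3,:3].round(2).tolist(),d["D"])
E
```

```text
{'time': np.float64(0.0), 'joints': array([-1.313,  0.522, -0.036,  1.6  ,  0.021,  1.021, -0.113]), 'dq': array([-0.   , -0.   ,  0.   , -0.001, -0.   ,  0.002,  0.002]), 'joint_efforts': array([ 1.0000e-03, -9.2709e+01,  1.9800e+00, -3.6991e+01,  1.8000e-02,
        8.0000e-03, -0.0000e+00]), 'eef_pos': array([201.182, 591.41 , 247.708]), 'tool_rot': array([ 0.163,  0.987, -0.001, -0.   ]), 'wrist_force': array([-0.305, -0.279,  0.79 ]), 'wrist_torque': array([-0.026, -0.025,  0.012]), 'grip_force': np.float64(0.0), 'opening': np.float64(85.518)}
scene [1212.23101659  -62.9591241   966.87076225] [[-0.0, 1.0, -0.01], [-0.8, 0.01, 0.6], [0.6, 0.01, 0.8]] [-0.10961101  0.          0.          0.          0.        ]
top [ 370.70230812  -88.73768973 1182.87071579] [[-0.0, -1.0, -0.02], [0.98, -0.0, 0.18], [-0.18, -0.02, 0.98]] [-0.04221277  0.          0.          0.          0.        ]
```

View pics/scene0.png

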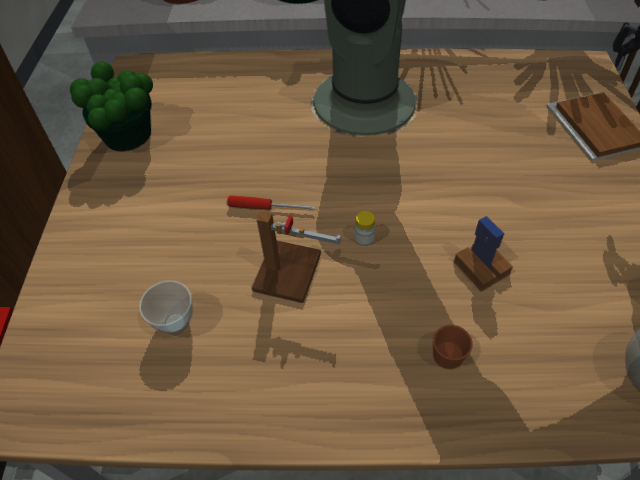

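View pics/top0.png

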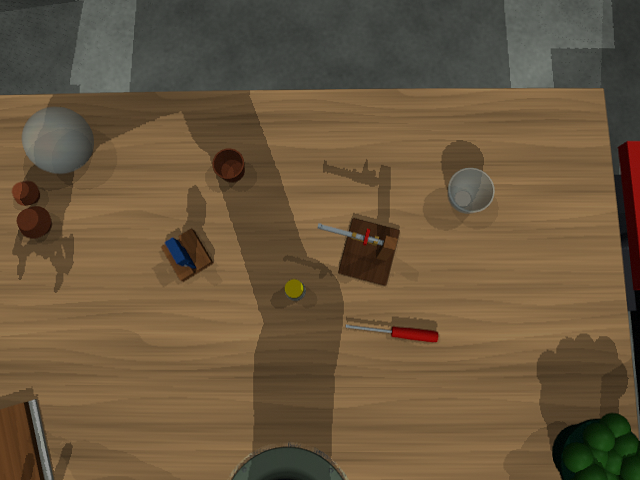

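The scene view shows the stand at (285,255) with its arm tip at (338,240), and the gauge in its rack at (485,245). In the top view the gauge is at (180,252), the post top at (390,242), the red stop at (367,237) and the arm tip at (320,228). I'll enlarge these.

```bash
python3 - <<'E'
import cv2,numpy as np
t=cv2.imread("pics/top0.png");s=cv2.imread("pics/scene0.png")
def c(im,x,y,w,h,k):return cv2.resize(im[y:y+h,x:x+w],None,fx=k,fy=k,interpolation=cv2.INTER_CUBIC)
# each 100x75 x4 => 400x300
o=np.vstack([np.hstack([c(t,140,215,100,75,4),c(t,312,205,100,75,4)]),np.hstack([c(s,430,210,100,75,4),c(s,250,200,100,75,4)])])
cv2.imwrite("pics/crop1.png",o)
E
```

```text
(no output)
```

View pics/crop1.png

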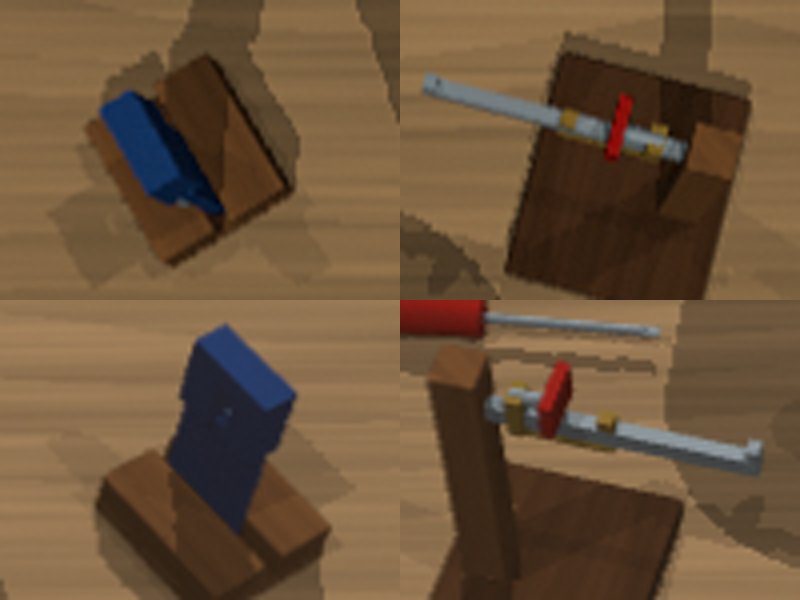

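The crop shows the gauge's top face at crop px (102,103), (132,92), (186,180), (154,198). The post's top corners are at (697,122), (742,133), (732,180), (686,170). The arm tip is at (426,83), the red stop at (620,127) and the ridge at (568,119). The dial is on the side facing away from the scene camera.

```bash
python3 - <<'E'
from h import *
import pickle
t=pickle.load(open("top0.pkl","rb"));s=pickle.load(open("scene0.pkl","rb"))
T=lambda L,ox,oy:[(x/4+ox,y/4+oy) for x,y in L]
g=atz(t,T([(102,103),(132,92),(186,180),(154,198)],140,215),128);print("gauge top\n",g.round(1),g.mean(0))
print(np.linalg.norm(np.diff(g[[0,1,2,3,0]],axis=0),axis=1))
g2=atz(s,T([(228-0,325),(296,395),(268,412),(196,340)],430,210-75),128);print("scene",g2.round(1),g2.mean(0))
p=atz(t,T([(297,122),(342,133),(332,180),(286,170)],312,205),172);print("post",p.round(1),p.mean(0))
p2=atz(s,T([(39,347),(94,350),(82,393),(28,380)],250,200-75+0),172) if 0 else atz(s,T([(440-400,347),(491-400,350),(481-400,390),(429-400,377)],250,125),172);print("post scene",p2.round(1),p2.mean(0))
a=atz(t,T([(26,83),(285,150)],312,205),[157,150]);print("tip, armroot",a.round(1))
a2=atz(s,T([(756-400,442)],250,125),[157]);print("tip scene",a2.round(1))
r=atz(t,T([(220,127),(168,119)],312,205),[172,156]);print("stop top, ridge",r.round(1))
r2=atz(s,T([(557-400,372),(607-400,420)],250,125),[172,156]);print(r2.round(1))
b=atz(t,T([(165,38),(350,98),(305,297),(107,272)],312,205),[12]*4);print("base",b.round(1))
E
```

```text
gauge top
 [[557.7 242.5 128. ]
 [563.4 227.3 128. ]
 [518.1 197.5 128. ]
 [509.  213.4 128. ]] [537.04700797 220.15756636 128.        ]
[16.20141125 54.19015647 18.34819818 56.7635337 ]
scene [[512.5 221.  128. ]
 [556.1 246.8 128. ]
 [566.2 231.5 128. ]
 [521.9 203.7 128. ]] [539.1964857  225.74395872 128.        ]
post [[ 558.3 -200.6  172. ]
 [ 552.8 -222.1  172. ]
 [ 529.9 -216.7  172. ]
 [ 534.9 -194.7  172. ]] [ 544.00188767 -208.52803101  172.        ]
post scene [[ 535.2 -214.8  172. ]
 [ 537.2 -190.8  172. ]
 [ 561.2 -193.7  172. ]
 [ 553.3 -218.4  172. ]] [ 546.72331761 -204.40582406  172.        ]
tip, armroot [[ 581.3  -69.6  157. ]
 [ 548.4 -196.8  150. ]]
tip scene [[580.7 -67.8 157. ]]
stop top, ridge [[ 556.  -163.5  172. ]
 [ 563.1 -139.2  156. ]]
[[ 550.8 -159.3  172. ]
 [ 566.6 -136.6  156. ]]
base [[ 636.5 -145.3   12. ]
 [ 601.5 -248.2   12. ]
 [ 490.  -220.4   12. ]
 [ 504.2 -111.5   12. ]]
```

```bash
cat >> h.py <<'E'
from scipy.spatial.transform import Rotation as Ro
def plan(p,yang,n):
    """rows to bring TCP to p with tool y axis at yang deg, tool straight down"""
    s=read_state();R=Ro.from_quat(s["tool_rot"]);y=np.radians(yang);Y=np.array([np.cos(y),np.sin(y),0])
    Rt=Ro.from_matrix(np.c_[np.cross(Y,[0,0,-1]),Y,[0,0,-1]])
    w=(R.inv()*Rt).as_rotvec();d=(np.array(p)-s["eef_pos"])/n
    print("pos",s["eef_pos"].round(1),"yang",np.degrees(np.arctan2(*R.as_matrix()[[1,0],1])).round(2),"rot",w.round(3))
    for i in range(n):
        print((R.inv().apply(d)/200).round(3).tolist(),(w/n/.08).round(2).tolist())
        R=R*Ro.from_rotvec(w/n)
E
python3 -c "
from h import *
plan([538,223,215],31,11)"
```

```text
pos [201.2 591.5 247.8] yang 71.21 rot [-0.001  0.     0.702]
[-0.199, -0.109, 0.015] [-0.0, 0.0, 0.8]
[-0.205, -0.096, 0.015] [-0.0, 0.0, 0.8]
[-0.211, -0.083, 0.015] [-0.0, 0.0, 0.8]
[-0.216, -0.069, 0.015] [-0.0, 0.0, 0.8]
[-0.22, -0.055, 0.015] [-0.0, 0.0, 0.8]
[-0.223, -0.041, 0.015] [-0.0, 0.0, 0.8]
[-0.225, -0.027, 0.015] [-0.0, 0.0, 0.8]
[-0.227, -0.013, 0.015] [-0.0, 0.0, 0.8]
[-0.227, 0.002, 0.015] [-0.0, 0.0, 0.8]
[-0.226, 0.016, 0.015] [-0.0, 0.0, 0.8]
[-0.225, 0.031, 0.015] [-0.0, 0.0, 0.8]
```

>>> carry_out([
  [[-0.2,-0.109,0.015],[0,0,0.8],1],
  [[-0.205,-0.096,0.015],[0,0,0.8],1],
  [[-0.211,-0.083,0.015],[0,0,0.8],1],
  [[-0.216,-0.069,0.015],[0,0,0.8],1],
  [[-0.22,-0.055,0.015],[0,0,0.8],1],
], squeeze=50)

```text
time: 0.72
eef_pos: [355.3, 423.1, 233.0]
tool_rot: [0.319, 0.948, -0.0, -0.0]
wrist_force: [0.0, 0.2, -0.4]
opening: 85.5
grip_force: 0.0
```

>>> carry_out([
  [[-0.223,-0.041,0.015],[0,0,0.8],1],
  [[-0.225,-0.027,0.015],[0,0,0.8],1],
  [[-0.227,-0.013,0.015],[0,0,0.8],1],
  [[-0.227,0.002,0.015],[0,0,0.8],1],
  [[-0.226,0.016,0.015],[0,0,0.8],1],
])

```text
time: 1.35
eef_pos: [508.1, 255.6, 218.0]
tool_rot: [0.466, 0.885, -0.0, -0.0]
wrist_force: [-0.4, 0.1, 0.4]
opening: 85.6
grip_force: 0.0
```

>>> carry_out([
  [[-0.225,0.031,0.015],[0,0,0.8],1],
  [[0,0,0],[0,0,0],1],
  [[0,0,0],[0,0,0],1],
])

```text
time: 1.72
eef_pos: [537.6, 223.5, 215.0]
tool_rot: [0.493, 0.87, -0.0, -0.0]
wrist_force: [0.4, 1.0, 0.9]
opening: 85.1
grip_force: 0.0
```

```bash
python3 -c "
from h import *
import pickle
plan([538,223,215],31,1)
d=grab('wrist','pics/w1.png');pickle.dump(d,open('w1.pkl','wb'));V=np.array(d['view']);print(-V[:3,:3].T@V[:3,3])
print(proj(d,g:=[[512,217,128],[556,244,128],[566,229,128],[521,200,128]]))
for n in('top','scene'):
  d=grab(n,f'pics/{n}1.png');pickle.dump(d,open(n+'1.pkl','wb'))
"
```

```text
pos [537.6 223.5 215. ] yang 30.9 rot [-0.001 -0.    -0.002]
[-0.003, 0.0, -0.0] [-0.01, -0.0, -0.02]
[503.19008105 283.1005025  339.93806904]
[[268.42320359 245.86185895]
 [358.8625624  244.97202701]
 [359.38450174 274.65547222]
 [267.74321277 277.4314378 ]]
```

View pics/w1.png

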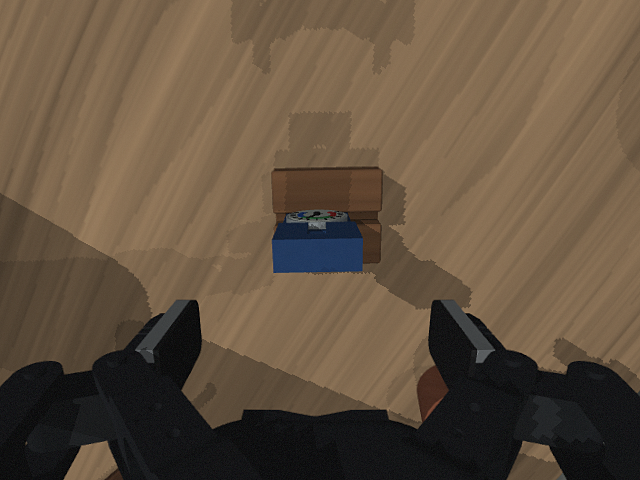

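The wrist view shows the dial on the camera side, which confirms the facing. The block's top face is at (273,239), (362,237), (363,271), (273,273).

```bash
python3 -c "
from h import *
import pickle
d=pickle.load(open('w1.pkl','rb'))
g=atz(d,[(273,239),(362,237),(363,271),(273,273)],128);print(g.round(1),g.mean(0).round(1))
e=(g[0]+g[3]-g[1]-g[2])/2;print(np.linalg.norm(e),np.degrees(np.arctan2(e[1],e[0])), np.linalg.norm(g[0]-g[3]))
# left edge pixel of dial
r=atz(d,[(272,170),(382,168)],28);print('rack edge',r.round(1),np.degrees(np.arctan2(*(r[1]-r[0])[[1,0]])))
c=g.mean(0);plan([c[0],c[1],111],31.,3)
"
```

```text
[[512.3 221.9 128. ]
 [555.  248.9 128. ]
 [566.6 232.  128. ]
 [522.3 204.  128. ]] [539.  226.7 128. ]
51.46907094250412 -147.71218013647544 20.518312270776814
rack edge [[487.8 242.4  28. ]
 [562.3 289.   28. ]] 32.02362087102084
pos [537.4 224.2 215.3] yang 30.98 rot [-0. -0. -0.]
[0.002, 0.004, 0.174] [-0.0, -0.0, -0.0]
[0.002, 0.004, 0.174] [-0.0, -0.0, -0.0]
[0.002, 0.004, 0.174] [-0.0, -0.0, -0.0]
```

>>> carry_out([
  [[0.007,0.013,0.1],[0,0,-0.26],1],
  [[0,0,0.2],[0,0,0],1],
  [[0,0,0.2],[0,0,0],1],
  [[0,0,0.045],[0,0,0],1],
  [[0,0,0],[0,0,0],1],
])

```text
time: 2.5
eef_pos: [539.5, 226.1, 106.8]
tool_rot: [0.484, 0.875, -0.0, -0.0]
wrist_force: [0.3, 0.4, -0.0]
opening: 85.5
grip_force: 0.0
```

>>> carry_out([
  [[0,0,0],[0,0,0],-1],
  [[0,0,0],[0,0,0],-1],
  [[0,0,0],[0,0,0],-1],
  [[0,0,0],[0,0,0],-1],
])

```text
time: 3.0
eef_pos: [540.0, 226.0, 107.6]
tool_rot: [0.484, 0.875, 0.001, 0.0]
wrist_force: [-3.0, -2.8, 10.5]
opening: 51.4
grip_force: 49.8
```

>>> carry_out([
  [[0,0,-0.02],[0,0,0],-1],
  [[0,0,-0.06],[0,0,0],-1],
  [[0,0,-0.12],[0,0,0],-1],
  [[0,0,-0.15],[0,0,0],-1],
  [[0,0,0],[0,0,0],-1],
])

```text
time: 3.62
eef_pos: [540.5, 226.2, 179.0]
tool_rot: [0.484, 0.875, 0.002, 0.001]
wrist_force: [-0.1, -0.1, -1.7]
opening: 51.8
grip_force: 52.4
```

```bash
python3 -c "
from h import *
import pickle
plan([540,226,176],32.2,1)
d=grab('wrist','pics/w2.png');pickle.dump(d,open('w2.pkl','wb'))
d=grab('top','pics/top2.png');pickle.dump(d,open('top2.pkl','wb'))
im=cv2.imread('pics/w2.png')[200:480,170:470];cv2.imwrite('pics/w2c.png',cv2.resize(im,None,fx=2,fy=2))
"
```

```text
pos [540.5 226.2 179. ] yang 32.06 rot [ 0.004  0.    -0.002]
[0.001, -0.003, 0.015] [0.05, 0.0, -0.03]
```

View pics/w2c.png

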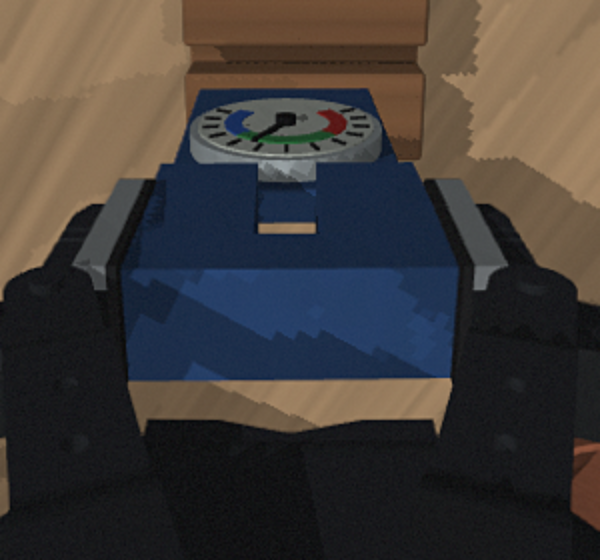

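The gauge is held upright with the dial on the camera side. Its top edges are at crop (124,268)-(460,267) for the front and (128,381)-(452,379) for the back.

```bash
python3 -c "
from h import *
import pickle
d=pickle.load(open('w2.pkl','rb'));s=read_state();R=Ro.from_quat(s['tool_rot'])
q=[(124/2+170,268/2+200),(460/2+170,267/2+200),(452/2+170,379/2+200),(128/2+170,381/2+200)]
for z in (197,199.4,202):
  g=atz(d,q,z);print(z,[np.linalg.norm(g[i]-g[(i+1)%4]).round(1) for i in range(4)],'tool frame offset',R.inv().apply(g.mean(0)-s['eef_pos']).round(1),np.degrees(np.arctan2(*(g[1]-g[0])[[1,0]])).round(1))
# stand refine: candidate post centre/tip projected
t=pickle.load(open('top2.pkl','rb'));sc=pickle.load(open('scene1.pkl','rb'))
for po,yaw in(((545,-206.5),75.4),((545,-206.5),76)):
  a=np.radians(yaw);u=np.array([np.cos(a),np.sin(a)])
  P=[list(np.array(po)+145*u)+[157],list(np.array(po)+12*u)+[150],list(po)+[172]]
  print((proj(t,P)-[312,205])*4,(proj(sc,P)-[250,125])*4)
"
```

```text
197 [np.float64(52.0), np.float64(20.5), np.float64(52.8), np.float64(20.7)] tool frame offset [ -1.    2.5 -20.4] 32.2
199.4 [np.float64(50.8), np.float64(20.0), np.float64(51.6), np.float64(20.2)] tool frame offset [  0.6   2.5 -22.8] 32.2
202 [np.float64(49.6), np.float64(19.5), np.float64(50.3), np.float64(19.7)] tool frame offset [  2.3   2.5 -25.4] 32.2
[[ 19.03339643  82.46986252]
 [281.13622441 150.8428957 ]
 [309.97561567 149.17352187]] [[359.56366027 443.3634107 ]
 [ 85.39471721 397.90315403]
 [ 56.01745379 363.057847  ]]
[[ 18.27349149  85.40221228]
 [281.07866084 151.08730866]
 [309.97561567 149.17352187]] [[360.37536559 440.81871032]
 [ 85.47900354 397.70132979]
 [ 56.01745379 363.057847  ]]
```

```bash
python3 -c "
from h import *
plan([590,-30,200],-14.6,12)"
```

```text
pos [539.4 225.8 176.6] yang 32.08 rot [ 0.    -0.     0.815]
[-0.102, -0.039, -0.01] [0.0, -0.0, 0.85]
[-0.104, -0.032, -0.01] [0.0, -0.0, 0.85]
[-0.106, -0.025, -0.01] [0.0, -0.0, 0.85]
[-0.107, -0.017, -0.01] [0.0, -0.0, 0.85]
[-0.108, -0.01, -0.01] [0.0, -0.0, 0.85]
[-0.109, -0.003, -0.01] [0.0, -0.0, 0.85]
[-0.109, 0.005, -0.01] [0.0, -0.0, 0.85]
[-0.108, 0.012, -0.01] [0.0, -0.0, 0.85]
[-0.107, 0.019, -0.01] [0.0, -0.0, 0.85]
[-0.105, 0.027, -0.01] [0.0, -0.0, 0.85]
[-0.103, 0.034, -0.01] [0.0, -0.0, 0.85]
[-0.101, 0.041, -0.01] [0.0, -0.0, 0.85]
```

>>> carry_out([
  [[-0.102,-0.039,-0.02],[0,0,0.85],-1],
  [[-0.104,-0.032,-0.02],[0,0,0.85],-1],
  [[-0.106,-0.025,-0.02],[0,0,0.85],-1],
  [[-0.107,-0.017,-0.02],[0,0,0.85],-1],
  [[-0.108,-0.01,-0.02],[0,0,0.85],-1],
])

```text
time: 4.35
eef_pos: [560.8, 117.5, 196.6]
tool_rot: [0.627, 0.779, 0.0, 0.0]
wrist_force: [0.3, 0.3, -1.7]
opening: 51.7
grip_force: 52.4
```

>>> carry_out([
  [[-0.109,-0.003,-0.02],[0,0,0.85],-1],
  [[-0.109,0.005,0],[0,0,0.85],-1],
  [[-0.108,0.012,0],[0,0,0.85],-1],
  [[-0.107,0.019,0],[0,0,0.85],-1],
  [[-0.105,0.027,0],[0,0,0.85],-1],
])

```text
time: 4.97
eef_pos: [581.8, 10.9, 200.2]
tool_rot: [0.75, 0.662, -0.0, -0.0]
wrist_force: [-0.7, 0.0, -2.4]
opening: 51.6
grip_force: 52.4
```

>>> carry_out([
  [[-0.103,0.034,0],[0,0,0.85],-1],
  [[-0.101,0.041,0],[0,0,0.85],-1],
  [[0,0,0.08],[0,0,0],-1],
  [[0,0,0.08],[0,0,0],-1],
  [[0,0,0],[0,0,0],-1],
])

```text
time: 5.6
eef_pos: [589.3, -29.6, 166.7]
tool_rot: [0.791, 0.611, -0.001, -0.001]
wrist_force: [-0.6, 0.3, -1.5]
opening: 51.7
grip_force: 52.4
```

```bash
python3 -c "
from h import *
import pickle
plan([590,-30,153],-14.6,1)
c=[]
for n in('wrist','top','scene'):
  d=grab(n,f'pics/{n}3.png');pickle.dump(d,open(n+'3.pkl','wb'));c.append(cv2.imread(f'pics/{n}3.png'))
f=lambda im,x,y,w,h,k:cv2.resize(im[y:y+h,x:x+w],None,fx=k,fy=k,interpolation=cv2.INTER_CUBIC)
cv2.imwrite('pics/c3.png',np.vstack([f(c[0],120,180,400,150,2),np.hstack([f(c[1],280,195,133,100,3)[:300,:399],f(c[2],250,180,133,100,3)[:300,:399]]).copy() if 0 else f(c[1],270,195,133,50,6)[:,:798].repeat(1,0).copy() if 0 else np.pad(np.hstack([f(c[1],270,195,133,100,3),f(c[2],250,180,133,100,3)]),((0,0),(0,2),(0,0)))]))
"
```

```text
pos [589.3 -29.6 166.7] yang -14.63 rot [-0.003  0.001 -0.001]
[-0.001, 0.004, 0.068] [-0.03, 0.01, -0.01]
```

View pics/c3.png

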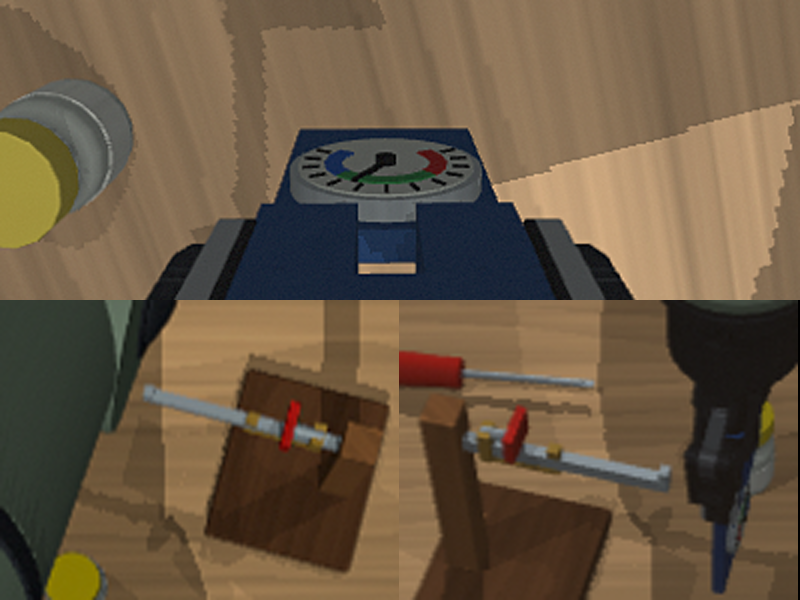

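The wrist camera can't see the arm yet: the eye is at about crop (387,245), still outward of the tip. I'll raise the gauge over the arm so its lower edge and the tip appear in one image, and measure the lateral offset from that.

>>> carry_out([
  [[0,0,-0.2],[0,0,0],-1],
  [[0,0,-0.2],[0,0,0],-1],
  [[0,0,-0.12],[0,0,0],-1],
  [[-0.17,0,0],[0,0,0],-1],
  [[-0.17,0,0],[0,0,0],-1],
])

```text
time: 6.38
eef_pos: [572.9, -96.4, 273.2]
tool_rot: [0.791, 0.611, 0.001, 0.0]
wrist_force: [0.2, 0.4, -1.6]
opening: 51.0
grip_force: 53.0
```

>>> carry_out([
  [[0,0,0],[0,0,0],-1],
  [[0,0,0],[0,0,0],-1],
])

```text
time: 6.62
eef_pos: [573.2, -95.5, 272.6]
tool_rot: [0.792, 0.611, 0.0, 0.0]
wrist_force: [0.0, 0.5, -2.3]
opening: 51.5
grip_force: 52.9
```

```bash
python3 -c "
from h import *
import pickle
plan([574,-95,268],-14.6,1)
d=grab('wrist','pics/wrist4.png');pickle.dump(d,open('wrist4.pkl','wb'))
im=cv2.imread('pics/wrist4.png')[130:330,190:456];cv2.imwrite('pics/c4.png',cv2.resize(im,None,fx=3,fy=3,interpolation=cv2.INTER_CUBIC))
"
```

```text
pos [573.2 -95.5 272.6] yang -14.66 rot [ 0.    -0.001 -0.001]
[0.003, 0.003, 0.023] [0.01, -0.01, -0.01]
```

View pics/c4.png

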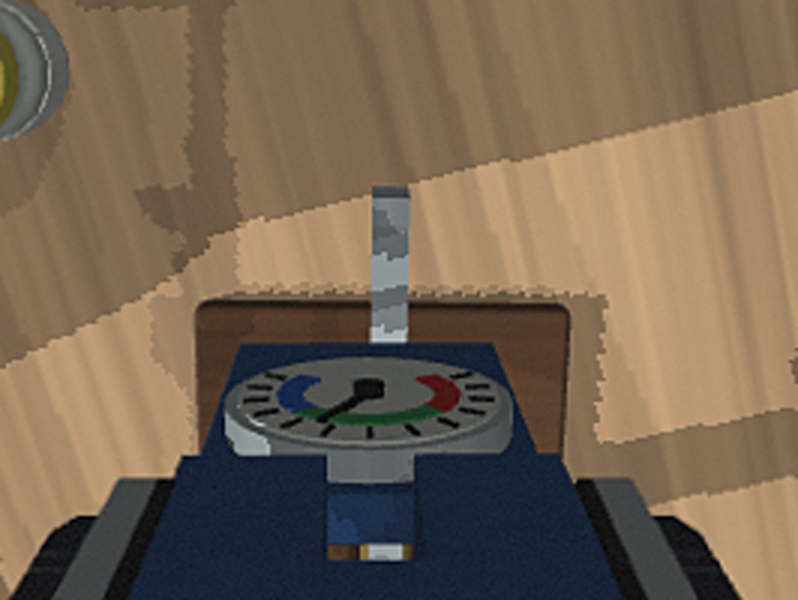

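The view shows the gauge's lower edge at (238..495, 343) and the arm at (370..408, 343) with its tip at (373..410, 187). The eye is at cols 327-413, rows 485-560. The arm is right of the gauge's centre, and it runs parallel to it.

```bash
python3 -c "
from h import *
import pickle
d=pickle.load(open('wrist4.pkl','rb'));p=np.array([573.2,-95.5,272.6]);R=Ro.from_quat([.7915,.6112,0,0])
R=Ro.from_matrix(np.c_[[np.cos(np.radians(75.34)),np.sin(np.radians(75.34)),0],[np.cos(np.radians(-14.66)),np.sin(np.radians(-14.66)),0],[0,0,-1]])
V=np.array(d['view']);print('cam in tool\n',(R.inv().as_matrix()@V[:3,:3].T).round(4), R.inv().apply(-V[:3,:3].T@V[:3,3]-p).round(1),d['K'],d['D'])
q=lambda x,y:(x/3+190,y/3+130)
zt=p[2]
L=[('bottomL',238,343,zt-101.6),('bottomR',495,343,zt-101.6),('eyeL78',327,485,zt-23.6),('eyeR78',413,485,zt-23.6),('shoulderL',182,457,zt-23.6),('shoulderR',560,457,zt-23.6),('armL',370,343,150),('armR',408,343,150),('armL2',372,240,150),('armR2',409,240,150),('tipL',373,188,157),('tipR',410,187,157),('baseL',200,302,12),('baseR',566,310,12)]
for n,x,y,z in L:
  w=atz(d,[q(x,y)],z)[0];print(n,R.inv().apply(w-p).round(2),w.round(1))
"
```

```text
cam in tool
 [[ 7.000e-04  9.645e-01  2.642e-01]
 [ 1.000e+00 -7.000e-04 -3.000e-04]
 [-1.000e-04  2.642e-01 -9.645e-01]] [  69.    -0.6 -125. ] [[386.71075961   0.         314.56739672]
 [  0.         386.71075961 240.5926447 ]
 [  0.           0.           1.        ]] [-0.06914515  0.          0.          0.          0.        ]
bottomL [  4.56 -28.13 101.6 ] [547.1 -84.  171. ]
bottomR [  4.6  24.1 101.6] [597.7 -97.2 171. ]
eyeL78 [ 6.39 -7.   23.6 ] [568.  -87.5 249. ]
eyeR78 [ 6.4   4.87 23.6 ] [579.5 -90.5 249. ]
shoulderL [ 10.48 -26.87  23.6 ] [549.9 -78.6 249. ]
shoulderR [10.52 25.01 23.6 ] [600.1 -91.7 249. ]
armL [ -1.39  -1.36 122.6 ] [571.5 -96.5 150. ]
armR [ -1.38   7.07 122.6 ] [579.7 -98.6 150. ]
armL2 [ 21.81  -0.93 122.6 ] [577.8 -74.2 150. ]
armR2 [ 21.82   7.09 122.6 ] [585.6 -76.2 150. ]
tipL [ 34.15  -0.72 115.6 ] [581.1 -62.3 157. ]
tipR [ 34.36   6.99 115.6 ] [588.7 -64.  157. ]
baseL [-26.07 -60.05 260.6 ] [ 508.5 -105.5   12. ]
baseR [-28.81  65.55 260.6 ] [ 629.3 -140.    12. ]
```

>>> carry_out([
  [[0.15,0.0235,0],[0,0,0],-1],
  [[0.15,0,0],[0,0,0],-1],
  [[0,0,0.2],[0,0,0],-1],
  [[0,0,0.2],[0,0,0],-1],
  [[0,0,0.18],[0,0,0],-1],
])

```text
time: 7.3
eef_pos: [592.7, -37.9, 155.0]
tool_rot: [0.791, 0.612, 0.0, -0.0]
wrist_force: [-0.1, -0.1, -2.2]
opening: 51.5
grip_force: 53.0
```

>>> carry_out([
  [[0,0,0.015],[0,0,0],-1],
  [[0,0,0],[0,0,0],-1],
  [[0,0,0],[0,0,0],-1],
])

```text
time: 7.68
eef_pos: [593.5, -39.1, 154.8]
tool_rot: [0.792, 0.611, 0.001, 0.001]
wrist_force: [0.0, -0.6, -1.9]
opening: 51.1
grip_force: 52.9
```

>>> carry_out([
  [[-0.05,0,0],[0,0,0],-1],
  [[-0.05,0,0],[0,0,0],-1],
  [[-0.04,0,0],[0,0,0],-1],
  [[-0.04,0,0],[0,0,0],-1],
  [[-0.04,0,0],[0,0,0],-1],
])

```text
time: 8.3
eef_pos: [581.4, -82.4, 153.3]
tool_rot: [0.792, 0.611, -0.0, -0.0]
wrist_force: [0.5, 0.4, -1.9]
opening: 51.5
grip_force: 52.9
```

>>> carry_out([
  [[0,0,0],[0,0,0],-1],
])

```text
time: 8.43
eef_pos: [581.4, -82.5, 153.3]
tool_rot: [0.792, 0.611, -0.0, 0.0]
wrist_force: [0.3, 1.2, -1.0]
opening: 51.4
grip_force: 52.9
```

```bash
python3 -c "
from h import *
import pickle
print(read_state()['wrist_force'],read_state()['eef_pos'])
c=[]
for n in('wrist','top','scene'):
  d=grab(n,f'pics/{n}5.png');pickle.dump(d,open(n+'5.pkl','wb'));c.append(cv2.imread(f'pics/{n}5.png'))
f=lambda im,x,y,w,h,k:cv2.resize(im[y:y+h,x:x+w],None,fx=k,fy=k,interpolation=cv2.INTER_CUBIC)
cv2.imwrite('pics/c5.png',np.hstack([f(c[0],250,230,130,150,3),f(c[2],250,185,100,112,4)[:450][:, :400].copy() if 0 else cv2.resize(f(c[2],250,185,100,112,4),(400,450))]))
"
```

```text
[ 0.26912054  1.16668641 -0.96809041] [581.36684309 -82.5482015  153.32733439]
```

View pics/c5.png

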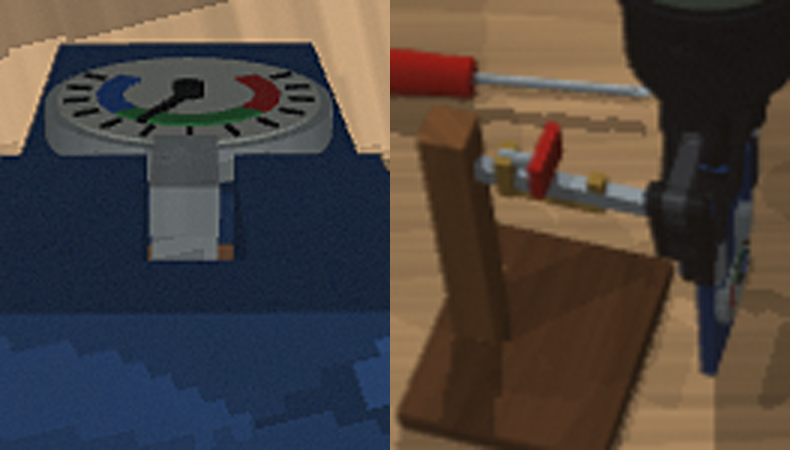

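The tip is inside the eye, about 1 mm left of centre: tip cols 147-218, gauge centre about col 192. I'll shift 1 mm and slide in.

>>> carry_out([
  [[-0.03,-0.005,0],[0,0,0],-1],
  [[-0.06,0,0],[0,0,0],-1],
  [[-0.06,0,0],[0,0,0],-1],
  [[-0.06,0,0],[0,0,0],-1],
  [[-0.04,0,0],[0,0,0],-1],
])

```text
time: 9.2
eef_pos: [567.6, -131.1, 153.3]
tool_rot: [0.792, 0.611, -0.0, 0.0]
wrist_force: [0.4, -0.1, -1.2]
opening: 51.2
grip_force: 52.9
```

>>> carry_out([
  [[-0.02,0,0],[0,0,0],-1],
  [[-0.01,0,0],[0,0,0],-1],
  [[0,0,0],[0,0,0],-1],
])

```text
time: 9.57
eef_pos: [566.4, -135.5, 153.3]
tool_rot: [0.792, 0.611, 0.0, -0.0]
wrist_force: [0.1, -0.2, -1.7]
opening: 51.5
grip_force: 52.9
```

>>> carry_out([
  [[-0.01,0,0],[0,0,0],-1],
  [[0,0,0],[0,0,0],-1],
])

```text
time: 9.82
eef_pos: [565.9, -137.6, 153.3]
tool_rot: [0.792, 0.611, -0.0, 0.0]
wrist_force: [0.1, -0.8, -1.8]
opening: 51.6
grip_force: 52.9
```

```bash
python3 -c "
from h import *
s=read_state();print(s['wrist_force'],s['eef_pos'],s['wrist_torque'])
d=grab('scene','pics/scene6.png')
im=cv2.imread('pics/scene6.png')[185:285,250:350];a=cv2.resize(im,(400,400),interpolation=cv2.INTER_CUBIC)
d=grab('wrist','pics/wrist6.png')
im=cv2.imread('pics/wrist6.png')[230:363,250:383];cv2.imwrite('pics/c6.png',np.hstack([a,cv2.resize(im,(400,400),interpolation=cv2.INTER_CUBIC)]))
"
```

```text
[ 0.05732593 -0.82442036 -1.78255107] [ 565.85825462 -137.63544526  153.31512288] [-0.02466689  0.04333069  0.03761118]
```

View pics/c6.png

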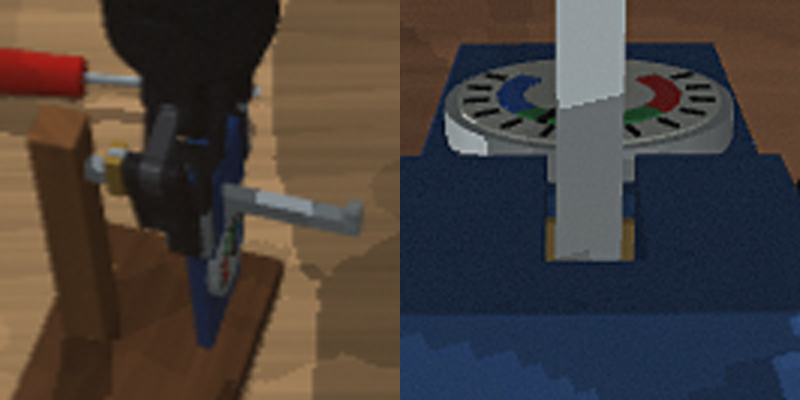

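The arm is now centred in the eye: arm cols 556-623, see-through window 546-635. The block is just short of the stop. I'll feel for it.

>>> carry_out([
  [[-0.015,0,0],[0,0,0],-1],
  [[-0.015,0,0],[0,0,0],-1],
  [[0,0,0],[0,0,0],-1],
])

```text
time: 10.3
eef_pos: [564.2, -143.9, 153.3]
tool_rot: [0.792, 0.611, -0.0, 0.0]
wrist_force: [0.1, -0.3, -2.0]
opening: 51.5
grip_force: 52.9
```

>>> carry_out([
  [[-0.01,0,0],[0,0,0],-1],
  [[0,0,0],[0,0,0],-1],
])

```text
time: 10.55
eef_pos: [563.8, -145.5, 153.3]
tool_rot: [0.792, 0.611, -0.0, 0.0]
wrist_force: [-0.5, 0.4, -1.6]
opening: 51.0
grip_force: 52.9
```

>>> carry_out([
  [[-0.01,0,0],[0,0,0],-1],
  [[0,0,0],[0,0,0],-1],
])

```text
time: 10.8
eef_pos: [563.3, -147.5, 153.3]
tool_rot: [0.792, 0.611, -0.0, 0.0]
wrist_force: [0.1, 0.5, -2.2]
opening: 51.3
grip_force: 52.9
```

>>> carry_out([
  [[-0.01,0,0],[0,0,0],-1],
  [[0,0,0],[0,0,0],-1],
])

```text
time: 11.05
eef_pos: [562.8, -149.2, 153.3]
tool_rot: [0.792, 0.611, 0.0, -0.0]
wrist_force: [-0.4, 1.7, -1.9]
opening: 51.5
grip_force: 52.9
```

>>> carry_out([
  [[-0.01,0,0],[0,0,0],-1],
  [[0,0,0],[0,0,0],-1],
])

```text
time: 11.3
eef_pos: [562.3, -151.1, 153.3]
tool_rot: [0.792, 0.611, 0.0, -0.0]
wrist_force: [0.3, 3.0, -1.3]
opening: 51.2
grip_force: 52.9
```

```bash
python3 -c "
from h import *
import time
f=[]
for i in range(8):
  optics.grab_frame('wrist'); s=read_state(); f.append(s['wrist_force'])
f=np.array(f);print(f.mean(0),f.std(0),s['eef_pos'],s['time'])
d=grab('wrist','pics/wrist7.png')
"
```

```text
[ 0.71889741  3.07487737 -1.78938685] [0.30075725 0.24141784 0.47889263] [ 562.32365121 -151.09331885  153.28417946] 11.7
```

>>> carry_out([
  [[-0.0075,0,0],[0,0,0],-1],
  [[-0.0075,0,0],[0,0,0],-1],
  [[0,0,0],[0,0,0],-1],
])

```text
time: 12.12
eef_pos: [561.6, -153.9, 153.3]
tool_rot: [0.792, 0.611, 0.0, -0.0]
wrist_force: [1.1, 5.8, -1.6]
opening: 51.5
grip_force: 52.9
```

```bash
python3 -c "
from h import *
f=[]
for i in range(8):
  optics.grab_frame('wrist'); s=read_state(); f.append(s['wrist_force'])
f=np.array(f);print(f.mean(0),f.std(0),s['eef_pos'],s['time'])
"
```

```text
[ 1.26995974  5.85019271 -1.75373084] [0.40935551 0.40618621 0.38593293] [ 561.61803593 -153.79715242  153.29498002] 12.525
```

>>> carry_out([
  [[0,0,0.015],[0,0,0],-1],
  [[0,0,0.015],[0,0,0],-1],
  [[0,0,0],[0,0,0],-1],
])

```text
time: 12.9
eef_pos: [561.8, -153.8, 147.3]
tool_rot: [0.792, 0.611, 0.0, -0.0]
wrist_force: [0.9, 5.9, 0.3]
opening: 51.7
grip_force: 53.2
```

>>> carry_out([
  [[0,0,0.01],[0,0,0],-1],
  [[0,0,0.01],[0,0,0],-1],
  [[0,0,0],[0,0,0],-1],
])

```text
time: 13.28
eef_pos: [561.8, -153.9, 143.4]
tool_rot: [0.792, 0.611, 0.0, 0.0]
wrist_force: [2.9, 5.4, 0.5]
opening: 51.3
grip_force: 53.2
```

>>> carry_out([
  [[0,0,0.005],[0,0,0],-1],
  [[0,0,0],[0,0,0],-1],
])

```text
time: 13.52
eef_pos: [561.9, -153.9, 142.4]
tool_rot: [0.792, 0.611, 0.0, 0.0]
wrist_force: [1.1, 6.0, 0.8]
opening: 51.3
grip_force: 53.2
```

>>> carry_out([
  [[0,0,0.004],[0,0,0],-1],
  [[0,0,0],[0,0,0],-1],
])

```text
time: 13.78
eef_pos: [561.9, -153.9, 141.7]
tool_rot: [0.792, 0.611, 0.0, 0.0]
wrist_force: [2.0, 5.9, 0.0]
opening: 51.6
grip_force: 53.2
```

>>> carry_out([
  [[0,0,0.004],[0,0,0],-1],
  [[0,0,0],[0,0,0],-1],
])

```text
time: 14.02
eef_pos: [561.9, -153.9, 140.9]
tool_rot: [0.792, 0.611, 0.0, 0.0]
wrist_force: [2.0, 5.0, 0.0]
opening: 51.4
grip_force: 53.2
```

>>> carry_out([
  [[0,0,0.004],[0,0,0],-1],
  [[0,0,0],[0,0,0],-1],
])

```text
time: 14.28
eef_pos: [561.9, -153.9, 140.1]
tool_rot: [0.792, 0.611, 0.0, 0.0]
wrist_force: [2.1, 5.0, 0.9]
opening: 51.4
grip_force: 53.2
```

>>> carry_out([
  [[0,0,0.005],[0,0,0],-1],
  [[0,0,0],[0,0,0],-1],
])

```text
time: 14.52
eef_pos: [561.9, -153.9, 139.2]
tool_rot: [0.792, 0.611, 0.0, 0.0]
wrist_force: [2.4, 4.9, 1.7]
opening: 51.5
grip_force: 53.3
```

>>> carry_out([
  [[0,0,0.005],[0,0,0],-1],
  [[0,0,0],[0,0,0],-1],
])

```text
time: 14.78
eef_pos: [562.0, -153.9, 138.3]
tool_rot: [0.792, 0.611, 0.0, 0.0]
wrist_force: [0.4, 5.9, 4.9]
opening: 51.5
grip_force: 53.5
```

>>> carry_out([
  [[0.005,0,0],[0,0,0],-1],
  [[0.005,0,0],[0,0,0],-1],
  [[0,0,0],[0,0,0],-1],
])

```text
time: 15.15
eef_pos: [562.3, -152.4, 138.2]
tool_rot: [0.792, 0.611, 0.0, 0.0]
wrist_force: [1.3, 1.0, 4.4]
opening: 51.4
grip_force: 53.5
```

>>> carry_out([
  [[0.003,0,0],[0,0,0],-1],
  [[0,0,0],[0,0,0],-1],
])

```text
time: 15.4
eef_pos: [562.4, -151.8, 138.0]
tool_rot: [0.792, 0.611, 0.0, 0.0]
wrist_force: [2.3, 1.1, 5.3]
opening: 51.3
grip_force: 53.5
```

>>> carry_out([
  [[0.003,0,0],[0,0,0],-1],
  [[0,0,0],[0,0,0],-1],
])

```text
time: 15.65
eef_pos: [562.5, -151.4, 138.1]
tool_rot: [0.792, 0.611, 0.0, 0.0]
wrist_force: [2.2, 0.9, 5.2]
opening: 51.3
grip_force: 53.6
```

>>> carry_out([
  [[0,0,-0.005],[0,0,0],-1],
  [[0,0,-0.0025],[0,0,0],-1],
  [[0,0,0],[0,0,0],-1],
], squeeze=20)

```text
time: 16.02
eef_pos: [562.4, -151.0, 139.4]
tool_rot: [0.792, 0.611, 0.0, 0.0]
wrist_force: [3.5, 0.1, 2.0]
opening: 51.3
grip_force: 53.3
```

```bash
python3 -c "
from h import *
f=[]
for i in range(6):
  optics.grab_frame('wrist'); s=read_state(); f.append(s['wrist_force'])
f=np.array(f);print(f.mean(0),s['eef_pos'],s['time'])
"
```

```text
[3.49570846 0.0286512  2.24033627] [ 562.42516795 -151.01119921  139.41153811] 16.325
```

>>> carry_out([
  [[0,0.003,0],[0,0,0],-1],
  [[0,0,0],[0,0,0],-1],
])

```text
time: 16.58
eef_pos: [562.5, -151.0, 139.2]
tool_rot: [0.792, 0.611, -0.0, -0.0]
wrist_force: [-0.9, 0.7, 3.1]
opening: 51.7
grip_force: 53.5
```

>>> carry_out([
  [[0,0.003,0],[0,0,0],-1],
  [[0,0,0],[0,0,0],-1],
])

```text
time: 16.82
eef_pos: [562.9, -151.1, 139.1]
tool_rot: [0.792, 0.611, -0.0, -0.001]
wrist_force: [-4.7, 1.9, 2.3]
opening: 51.7
grip_force: 53.6
```

>>> carry_out([
  [[0,-0.003,0],[0,0,0],-1],
  [[0,0,0],[0,0,0],-1],
  [[0,0,0],[0,0,0],0.5],
  [[0,0,0],[0,0,0],0.5],
  [[0,0,0],[0,0,0],0.5],
])

```text
time: 17.45
eef_pos: [563.0, -151.2, 139.4]
tool_rot: [0.792, 0.611, 0.0, 0.0]
wrist_force: [-0.0, 0.2, 0.1]
opening: 64.2
grip_force: 0.0
```

```bash
python3 -c "
from h import *
s=read_state();print(s['wrist_force'],s['eef_pos'],s['opening'],s['grip_force'],s['time'])
d=grab('scene','pics/scene8.png')
a=cv2.resize(cv2.imread('pics/scene8.png')[185:285,250:350],(400,400),interpolation=cv2.INTER_CUBIC)
d=grab('wrist','pics/wrist8.png')
im=cv2.imread('pics/wrist8.png')[220:420,220:420];cv2.imwrite('pics/c8.png',np.hstack([a,cv2.resize(im,(400,400),interpolation=cv2.INTER_CUBIC)]))
"
```

```text
[-0.00310831  0.15097376  0.1104209 ] [ 563.04954726 -151.22635602  139.40719914] 64.16079307977077 0.0 17.45
```

>>> carry_out([
  [[0,0,-0.02],[0,0,0],0.6],
  [[0,0,-0.05],[0,0,0],0.6],
  [[0,0,-0.1],[0,0,0],0.6],
  [[0,0,-0.2],[0,0,0],0.6],
  [[0,0,-0.2],[0,0,0],0.6],
])

```text
time: 18.18
eef_pos: [562.8, -151.2, 255.3]
tool_rot: [0.792, 0.611, 0.0, 0.0]
wrist_force: [-0.0, 0.7, 0.6]
opening: 68.6
grip_force: 0.0
```

>>> carry_out([
  [[0.15,0,-0.1],[0,0,0],0.6],
  [[0.2,0,0],[0,0,0],0.6],
  [[0.2,0,0],[0,0,0],0.6],
  [[0,0,0],[0,0,0],0.6],
  [[0,0,0],[0,0,0],0.6],
])

```text
time: 18.8
eef_pos: [590.7, -45.4, 273.9]
tool_rot: [0.792, 0.611, 0.0, 0.0]
wrist_force: [-0.9, 0.1, -0.1]
opening: 68.1
grip_force: 0.0
```

```bash
python3 -c "
from h import *
s=read_state();print(s['wrist_force'],s['eef_pos'],s['time'])
c=[];
for n,b in(('scene',(185,250)),('top',(190,310))):
  grab(n,f'pics/{n}9.png');c.append(cv2.resize(cv2.imread(f'pics/{n}9.png')[b[0]:b[0]+100,b[1]:b[1]+100],(400,400),interpolation=cv2.INTER_CUBIC))
cv2.imwrite('pics/c9.png',np.hstack(c))
"
```

```text
[-0.87456293  0.11877052 -0.069297  ] [590.69229211 -45.38233817 273.91874469] 18.8
```

View pics/c9.png

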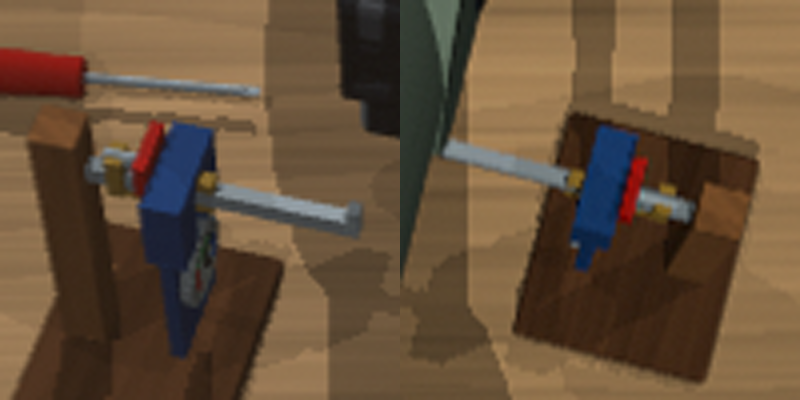

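The final view shows the gauge seated between the ridge (207,185) and the red stop (150,155), with its dial outward and the robot clear.

```bash
python3 -c "
from h import *
print(ticket.close_job())"
```

```text
the job is handed in; nothing more can be done
None
```

The gauge hangs by its eye on the hook arm, seated between the brass ridge and the red stop with its dial facing outward; the gripper let go and is clear, and I handed the job in at about 19 s.

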